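# Move the contact lenses from the drying stand to the tray in reverse order

### The job

Move the four examination contact lenses from the drying stand into the wooden tray, one to a compartment and in reverse order: the lens at the robot's left end of the stand goes into the right-end compartment of the tray, the next one beside it, and so on to the last. Keep every lens upright and set it down gently on the compartment's floor; do not drop a lens or knock one over.

Things in the scene. Friction and masses are not known exactly. Their poses are not given: they have to be found in the camera images.
- lens_tall: Tall slim contact lens: black round housing 62 mm high, straight 24 mm diameter from 12 mm up to the top, on a 30 mm diameter foot 12 mm high; 60 g. Good grip: the 24 mm part, about 44 mm above its underside. Round, glass disc on top; mass varies by about 30 %. Origin: centre of its underside, z up. Starts upright in a seat of the stand.
- lens_drum: Drum-shaped contact lens: plain black cylinder 40 mm in diameter, 44 mm high; 60 g. Good grip: about 34 mm above its underside. Round, glass disc on top; mass varies by about 30 %. Origin: centre of its underside, z up. Starts upright in a seat of the stand.
- lens_brim: Brimmed contact lens: black round stem 26 mm in diameter up to 34 mm, then a brim 34 mm in diameter from 34 mm to its top at 52 mm; 60 g. Good grip: the brim, about 43 mm above its underside. Round, glass disc on top; mass varies by about 30 %. Origin: centre of its underside, z up. Starts upright in a seat of the stand.
- lens_cone: Cone contact lens: black cone 38 mm in diameter at the foot, narrowing to an 18 mm diameter neck that runs straight from 28 mm to the top at 54 mm; 60 g. Good grip: the neck, about 42 mm above its underside. Round, glass disc on top; mass varies by about 30 %. Origin: centre of its underside, z up. Starts upright in a seat of the stand.
- seat1: White round dish fixed on the stand, 58 mm outside diameter, 50 mm inside, rim 7 mm high, floor 3 mm above its origin (centre of its underside). The lens_tall starts in it, and it stays on the stand to show where that lens stood. All four seats look alike and change places between starts.
- seat2: White round dish fixed on the stand, 58 mm outside diameter, 50 mm inside, rim 7 mm high, floor 3 mm above its origin (centre of its underside). The lens_drum starts in it, and it stays on the stand to show where that lens stood. All four seats look alike and change places between starts.
- seat3: White round dish fixed on the stand, 58 mm outside diameter, 50 mm inside, rim 7 mm high, floor 3 mm above its origin (centre of its underside). The lens_brim starts in it, and it stays on the stand to show where that lens stood. All four seats look alike and change places between starts.
- seat4: White round dish fixed on the stand, 58 mm outside diameter, 50 mm inside, rim 7 mm high, floor 3 mm above its origin (centre of its underside). The lens_cone starts in it, and it stays on the stand to show where that lens stood. All four seats look alike and change places between starts.
- stand: Drying stand: fixed aluminium slab 74 x 272 x 12 mm; seats in a row along its y at y = +99, +33, -33, -99 mm. Origin: centre of its underside on the table; x points away from the robot, y to the robot's left, turned at most 0.35 rad. Left or right of the tray. Free space before and behind the row: close the fingers along its x (lenses are 66 mm apart).
- tray: Fixed wooden tray 72 x 270 mm, walls and dividers 6 mm thick, rims 16 mm and floor 6 mm above its underside. Four empty 60 x 60 mm compartments in a row along its y, centres at y = +99, +33, -33, -99 mm. Origin: centre of its underside on the table; x points away from the robot, y to its left, turned at most 0.35 rad. Keep open fingertips above the rims.
Things that resemble listed ones, but are neither listed nor needed, are in the scene too. What is shaped like the lens_tall but blue is not meant.

How it is judged:
By the outcome, as a careful person would: the job done as asked, in the order asked, and still so for the second after the job is handed in, with the robot touching nothing.
It also fails if it takes over 96 s, if anything falls off the work surface, if the arm or the gripper's body presses on something with over 40 N, if the wrist force passes 120 N, or if a joint passes its speed limit or range.

### The arm

A 6-joint arm with a two-finger parallel gripper is mounted at the origin on the work surface. World frame = base frame: x ahead of the robot, y to its left, z up, the work surface at z = 0. Lengths are in mm, angles in rad, forces in N, time in s.
With the tool pointing down it reaches from about 350 to 875 mm from the base axis. Payload 4.2 kg.
Tool frame: the origin (TCP) lies on the mounting face of the last link; the fingertips stand 173 mm ahead of it and the grasp point (between the pads) lies grip_point_offset ahead of it (grip_point_offset is the distance from the TCP to the grasp point, in mm); z points along the fingers, y is the line along which they close (so a half turn about z gives the same grasp; the last joint's range is limited). The gripper opens to 85 mm and grips with 20 to 120 N. Pads are 22 mm wide; open, the fingers measure 114 mm over their backs; the gripper's body (76 mm by 85 mm) begins 54 mm behind the grasp point. The pads swing forward as they close: fully open they stand 13 mm farther back than shut.
Start: joints at [1.483, 0.385, 0.008, 0, -1.194, -0.259], TCP at [212.399, 587.781, 404.712] pointing down, gripper open.
Joint ranges: [-3.14, 3.14], [-1.21, 2.06], [-1.07, 1.41], [-3.16, 2.05], [-2.99, -0.16], [-3.1, 3.1]. Speed limits (rad/s): [2.79, 2.79, 3.14, 3.14, 3.14, 3.14].

### API

Orientations are given as a unit quaternion [x, y, z, w].
In Python, from bench import read_state, get_image, job_done, recognise, place_of, grip_point_offset gives the robot as it stands. The module is installed in compiled form; this text tells all that it offers.
- The arm moves only by the tool carry_out, never from a script. Its arguments are lists of equal length, an entry for each row: "slide": the shift along the tool's x, y, z in m, a list of three; "roll": the turn about the tool's z in degrees; "claw": the finger opening in m, from 0 to 0.0854. A call has 1 to 8 rows; each row is the pose to reach, as a shift and turn from the pose commanded when the call began, along the tool's axes at that moment; what a row does not reach only later rows make up. A row lasts 1/8 s, in which the tool goes at most 62.5 mm and 10.7 degrees, less where a joint would pass 70% of its speed; a pose out of reach is approached as far as the arm can. A call with a gripper value outside its range is refused whole. The fingers move at their own pace and stop on an object; the grip force is fixed at half the most. Time passes only in rows, so rows that repeat a pose let the fingers close. It gives the time, the measured TCP pose, the force, the opening and the grip force at its end, in the units of the state.
- read_state(): the state, without advancing time (a new reading comes with each control period).
- get_image(name): name is "side" or "top" or "wrist"; returns a dict with "img" (480x640x3 uint8, red, green, blue), "z_map" (480x640 float32, mm along the optical axis (not along the pixel's ray), 0 where there is no reading), "mtx" (3x3 intrinsics, pixels), "k1" (the pictures are not rectified: a ray, as slopes to the right and down, at radius r is drawn at 1 + k1 r^2 times it, then the intrinsics apply), "world_from_camera" (4x4, takes a point from camera to world coordinates); the wrist camera has in their place "T_tool_cam" (4x4, takes a point from camera to tool coordinates, whose origin is the TCP and whose axes are the flange's). Camera axes: x right, y up, looking along -z (the intrinsics and any distortion apply to the point x, -y, -z); pixel columns grow to the right and rows downward; lengths in mm; the calibration is good to about 2 mm. A picture is of the moment at which its call begins: read the wrist's pose just before it.
- job_done(): hands the job in; it is judged then, once.
Trained networks look in a picture, given as the dict that the camera call returned (one of the last four; its "shot" number tells which), for a name from the list of things; names that differ only in an ending like _2 or _b are one class to them, and where a whole thing is asked for, a point or a joint stands for the part that bears it (a point fixed in the world has none). Each returns a list of dicts, best first, with "conf" (0 to 1); they miss things now and then, are a little off and sometimes report something else, mostly with a low value. They report only what shows in the picture. A call takes as long as a camera call. They do not tell look-alikes from the thing itself.
- recognise(picture, thing): "at" ([column, row] in pixels, amid what is visible of it).
- place_of(picture, thing): "at" ([column, row] in pixels: a listed point, or the origin of a listed thing).
The state is a dict: "clock": time; "joints": joint angles; "joint_vel": joint speeds; "joint_efforts": joint torques, N m; "position": TCP position; "ee_rot": TCP orientation; "contact_force": force on the tool from outside, world axes, zero at the start; "wrist_torque": the same for the moment, N m; "gripper_width": finger opening in mm; "grasp_force": force on a finger pad.
Only numpy, scipy, OpenCV 4.12 (cv2) and the standard library are available. Lean on these libraries where they do the work, as an engineer would, in place of code of your own. Each camera call takes 0.05 s, during which the arm holds its last target. There are 200 camera calls.

## Working session

There is one attempt and no reset: what is moved stays moved. The work goes in short steps, Python scripts to look and compute and a tool call to move; the robot and the scene stay as the last step left them, time stands still between calls to the robot, and variables do not carry over. Pictures are saved under pics/ and viewed, at most 14 in all, crops included, and the job is handed in when it is done.

Besides the shell and the picture viewer there is one more tool, called as name(argument=value, ...), one argument or row to a line, values as JSON. carry_out: Moves the arm, as the interface text tells. Its arguments: {"type":"object","properties":{"slide":{"type":"array"},"roll":{"type":"array"},"claw":{"type":"array"}},"required":["slide","roll","claw"]}

```bash
mkdir -p pics
cat > h.py <<'E'
import numpy as np, cv2
from scipy.spatial.transform import Rotation as R
from bench import *
def shot(n):
    s=read_state(); p=get_image(n)
    if n=='wrist':
        T=np.eye(4);T[:3,:3]=R.from_quat(s['ee_rot']).as_matrix();T[:3,3]=s['position']
        p['M']=T@np.array(p['T_tool_cam'])
    else: p['M']=np.array(p['world_from_camera'])
    return p
def slopes(p,uv):
    K=np.array(p['mtx']); d=(np.array(uv,float)-K[:2,2])/[K[0,0],K[1,1]]
    u=d.copy()
    for _ in range(20): u=d/(1+p['k1']*(u**2).sum(-1,keepdims=True))
    return u
def ray(p,uv):
    u=slopes(p,uv); d=p['M'][:3,:3]@np.array([u[0],-u[1],-1]); return p['M'][:3,3],d
def at_z(p,uv,z):
    o,d=ray(p,uv); return o+d*(z-o[2])/d[2]
def depth_pt(p,uv):
    c,r=np.round(uv).astype(int); z=np.median(p['z_map'][r-1:r+2,c-1:c+2])
    o,d=ray(p,uv); return o+d*z
def cloud(p):
    h,w=p['z_map'].shape; g=np.stack(np.meshgrid(np.arange(w),np.arange(h)),-1).reshape(-1,2)
    u=slopes(p,g); z=p['z_map'].reshape(-1,1).astype(float)
    X=np.c_[u[:,0],-u[:,1],-np.ones(len(u))]*z
    return (X@p['M'][:3,:3].T+p['M'][:3,3]).reshape(h,w,3)
def meet(p,a,q,b):
    o1,d1=ray(p,a);o2,d2=ray(q,b);d1=d1/np.linalg.norm(d1);d2=d2/np.linalg.norm(d2)
    t=np.linalg.lstsq(np.c_[d1,-d2],o2-o1,rcond=None)[0]; A=o1+t[0]*d1;B=o2+t[1]*d2
    return (A+B)/2,np.linalg.norm(A-B)
E
cat > a.py <<'E'
from h import *
print(grip_point_offset, read_state())
P={n:shot(n) for n in('top','side')}
for n,p in P.items():
    cv2.imwrite(f'pics/{n}0.png',p['img'][:,:,::-1]); print(n,p['M'].round(2).tolist(),p['k1'])
    for t in ['lens_tall','lens_drum','lens_brim','lens_cone','seat1','stand','tray']:
        for f in (recognise,place_of):
            print(t,f.__name__,[(np.round(d['at']).tolist(),round(d['conf'],2),depth_pt(p,d['at']).round().tolist()) for d in f(p,t)[:6]])
E
python3 a.py
```

```text
154.70000000000002 {'clock': 0.0, 'joints': array([ 1.48258895e+00,  3.85534791e-01,  6.59900888e-03, -4.82113320e-04,
       -1.19401232e+00, -2.58597870e-01]), 'joint_vel': array([ 1.56377650e-04, -3.52198258e-04, -8.89003890e-04, -3.35364080e-04,
       -2.95390851e-06,  4.51169116e-04]), 'joint_efforts': array([ 1.83671714e-04, -3.92286837e+01,  1.88403797e+01,  4.18612093e+00,
       -4.70003040e-03,  1.36151741e-06]), 'position': array([212.33267457, 587.59376335, 403.62632598]), 'ee_rot': array([ 9.84987456e-01, -1.72622432e-01, -1.31689196e-04,  1.09105229e-03]), 'contact_force': array([ 0.25243402, -0.43245701, -0.40309204]), 'wrist_torque': array([-0.00979289, -0.00896926,  0.00394084]), 'grasp_force': 0.0, 'gripper_width': 85.51022015096602}
top [[0.01, 0.99, -0.1, 464.23], [-1.0, 0.02, 0.02, 9.62], [0.02, 0.1, 0.99, 859.5], [0.0, 0.0, 0.0, 1.0]] -0.0010885357537113787
lens_tall call [([411.0, 299.0], 0.79, [432.0, -176.0, 63.0]), ([396.0, 178.0], 0.59, [657.0, -149.0, 62.0]), ([404.0, 233.0], 0.56, [550.0, -161.0, 78.0]), ([235.0, 210.0], 0.35, [599.0, 159.0, 8.0])]
lens_
[... 1954 characters left out ...]
 366.0], 0.72, [537.0, -239.0, 34.0])]
lens_cone call [([356.0, 288.0], 0.97, [559.0, -105.0, 36.0])]
lens_cone call [([360.0, 298.0], 0.75, [563.0, -115.0, 24.0])]
seat1 call [([347.0, 293.0], 0.72, [552.0, -91.0, 15.0]), ([354.0, 329.0], 0.63, [535.0, -159.0, 16.0]), ([370.0, 372.0], 0.63, [529.0, -230.0, 15.0]), ([381.0, 428.0], 0.61, [511.0, -303.0, 17.0])]
seat1 call [([390.0, 417.0], 0.9, [518.0, -307.0, 41.0]), ([360.0, 297.0], 0.83, [563.0, -114.0, 26.0]), ([365.0, 332.0], 0.55, [544.0, -176.0, 25.0])]
stand call []
stand call [([372.0, 353.0], 0.66, [528.0, -234.0, 57.0])]
tray call [([327.0, 212.0], 0.66, [597.0, 131.0, 6.0])]
tray call [([320.0, 207.0], 0.81, [591.0, 152.0, 6.0])]
```

View pics/top0.png

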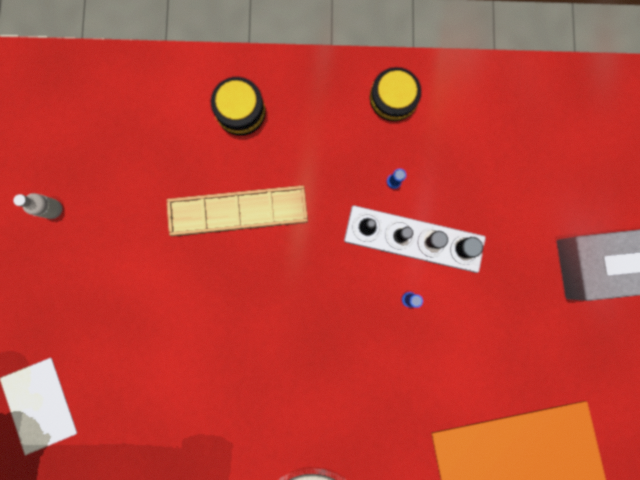

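View pics/side0.png

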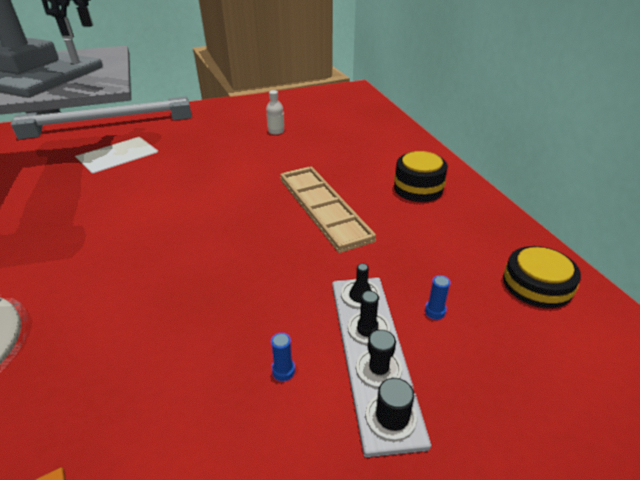

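```bash
cat > b.py <<'E'
from h import *
from scipy import ndimage
for n in('top','side'):
    p=shot(n); C=cloud(p); ok=p['z_map']>0
    Z=C[...,2]
    tz=np.median(Z[ok&(abs(Z)<8)]); print(n,'table z',tz)
    # lens tops
    m=ok&(Z>42)&(Z<95)&(C[...,0]>480)&(C[...,0]<610)&(C[...,1]<-50)&(C[...,1]>-340)
    L,k=ndimage.label(m)
    for i in range(1,k+1):
        q=C[L==i]
        if len(q)<30: continue
        t=np.percentile(q[:,2],90); tp=q[q[:,2]>t-4]
        lo,hi=np.percentile(tp[:,:2],[2,98],axis=0)
        print('lens',len(q),'top',t.round(1),'mid',((lo+hi)/2).round(1),'ext',(hi-lo).round(1))
    # tray rim & stand
    for nm,b in(('tray',(480,720,0,320,10,22)),('stand',(480,620,-360,-40,8,14.5))):
        m=ok&(C[...,0]>b[0])&(C[...,0]<b[1])&(C[...,1]>b[2])&(C[...,1]<b[3])&(Z-tz>b[4])&(Z-tz<b[5])
        L,k=ndimage.label(ndimage.binary_closing(m,iterations=2)); s=ndimage.sum(m,L,range(1,k+1)); q=C[(L==1+np.argmax(s))&m]
        r=cv2.minAreaRect(q[:,:2].astype(np.float32)); print(nm,len(q),r,q[:,2].mean())
E
python3 b.py
```

```text
top table z 0.33419999794148225
lens 98 top 71.1 mid [ 569.2 -101.8] ext [14.8 15. ]
lens 184 top 79.0 mid [ 551.9 -166.6] ext [20.2 22.2]
lens 295 top 69.4 mid [ 541.8 -228.1] ext [29.9 29.4]
lens 407 top 61.5 mid [ 529.5 -293. ] ext [35.5 35.6]
tray 1416 ((597.8472900390625, 154.65158081054688), (72.8067398071289, 270.2379150390625), 6.984899997711182) 15.281698282394563
stand 2447 ((547.7327880859375, -197.4577178955078), (271.751708984375, 74.22516632080078), 77.80778503417969) 12.266316516454637
side table z 0.22963458253246927
lens 266 top 70.0 mid [ 569.2 -101. ] ext [16.3 16.8]
lens 521 top 78.3 mid [ 552.2 -165.4] ext [21.3 21.7]
lens 759 top 68.9 mid [ 541.8 -227.3] ext [30.  30.4]
lens 1216 top 60.7 mid [ 529.1 -292.6] ext [35.1 35.5]
tray 1283 ((598.4795532226562, 155.53219604492188), (73.42510986328125, 272.2228088378906), 6.912564277648926) 14.41328037442614
stand 3131 ((548.4104614257812, -196.23825073242188), (272.2982482910156, 74.75020599365234), 77.67049407958984) 12.043125554607322
```

```bash
cat > plan.py <<'E'
# plan.py x y z psi_deg ; from commanded pose x y z(TCP) psi
import sys,numpy as np
a=list(map(float,sys.argv[1:])); c=np.array(a[:3]);ps=a[3]
for k in range(4,len(a),4):
    t=np.array(a[k:k+3]); q=np.radians(ps); d=t-c
    x=np.array([np.cos(q),np.sin(q),0]);y=np.array([np.sin(q),-np.cos(q),0])
    print('slide',np.round([x@d/1e3,y@d/1e3,-d[2]/1e3],4),'roll',round(ps-a[k+3],2),'rows>=',round(max(np.linalg.norm(d)/62.5,abs(ps-a[k+3])/10.7),1))
E
python3 plan.py 212.4 587.8 404.7 -19.88 548 -197 404.7 -102.2
```

```text
slide [ 0.5825  0.6239 -0.    ] roll 82.32 rows>= 13.7
```

carry_out(
  slide=[
    [0.036,0.039,0],
    [0.073,0.078,0],
    [0.109,0.117,0],
    [0.146,0.156,0],
    [0.182,0.195,0],
    [0.218,0.234,0],
    [0.255,0.273,0],
    [0.2912,0.312,0],
  ],
  roll=[0,0,0,0,0,0,0,0],
  claw=[0.085,0.085,0.085,0.085,0.085,0.085,0.085,0.085],
)

```text
clock: 2.6
position: [380.5, 193.7, 405.1]
ee_rot: [0.985, -0.172, 0.0, -0.0]
contact_force: [1.2, 0.4, 0.6]
gripper_width: 84.9
grasp_force: 0.0
```

carry_out(
  slide=[
    [0.036,0.039,0],
    [0.073,0.078,0],
    [0.109,0.117,0],
    [0.146,0.156,0],
    [0.182,0.195,0],
    [0.218,0.234,0],
    [0.255,0.273,0],
    [0.2913,0.3119,0],
  ],
  roll=[10.3,20.6,30.9,41.2,51.5,61.8,72.1,82.32],
  claw=[0.085,0.085,0.085,0.085,0.085,0.085,0.085,0.085],
)

```text
clock: 3.6
position: [548.7, -198.8, 404.9]
ee_rot: [-0.626, 0.78, -0.0, 0.0]
contact_force: [1.4, 0.7, -0.8]
gripper_width: 85.0
grasp_force: 0.0
```

carry_out(
  slide=[
    [0,0,0],
    [0,0,0],
    [0,0,0],
  ],
  roll=[0,0,0],
  claw=[0.06,0.06,0.06],
)

```text
clock: 3.98
position: [547.8, -196.0, 405.0]
ee_rot: [-0.629, 0.778, -0.0, 0.0]
contact_force: [-0.3, 0.6, -0.3]
gripper_width: 60.1
grasp_force: 0.0
```

```bash
cat > w.py <<'E'
from h import *
import sys
from scipy import ndimage
p=shot('wrist'); s=read_state(); print(s['clock'],s['position'].round(1),'psi',np.degrees(2*np.arctan2(s['ee_rot'][1],s['ee_rot'][0])).round(2),s['joints'].round(2))
cv2.imwrite(f'pics/{sys.argv[1]}.png',p['img'][:,:,::-1])
C=cloud(p); ok=p['z_map']>0; Z=C[...,2]
for a,b in((42,95),):
    m=ok&(Z>a)&(Z<b); L,k=ndimage.label(m)
    for i in range(1,k+1):
        q=C[L==i]
        if len(q)<80: continue
        t=np.percentile(q[:,2],80); tp=q[abs(q[:,2]-t)<4]
        lo,hi=np.percentile(tp[:,:2],[1,99],axis=0)
        print('blob',len(q),'top',t.round(1),'mid',((lo+hi)/2).round(1),'ext',(hi-lo).round(1))
for t in ['lens_tall','lens_drum','lens_brim','lens_cone']:
    print(t,[(np.round(d['at']).tolist(),round(d['conf'],2),depth_pt(p,d['at']).round().tolist()) for d in recognise(p,t)[:3]])
E
python3 w.py w1
```

```text
4.025 [ 547.9 -195.9  405.2] psi 257.92 [-0.07  0.31 -0.1  -0.   -1.16 -0.15]
blob 2317 top 59.5 mid [ 530.  -291.4] ext [37.1 37. ]
blob 1518 top 67.5 mid [ 542.4 -227. ] ext [31.1 31.4]
blob 914 top 62.4 mid [ 429.2 -184.9] ext [22.8 22.6]
blob 959 top 77.3 mid [ 552.7 -165. ] ext [22.1 22.5]
blob 807 top 62.3 mid [ 663.4 -154.9] ext [22.7 22.4]
blob 3994 top 45.8 mid [ 835.9 -154.6] ext [67.1 70.7]
blob 568 top 69.1 mid [ 569.7 -100.7] ext [16.6 17. ]
lens_tall [([325.0, 248.0], 0.88, [548.0, -176.0, 75.0]), ([456.0, 195.0], 0.72, [438.0, -193.0, 61.0]), ([208.0, 281.0], 0.59, [654.0, -161.0, 53.0])]
lens_drum [([315.0, 92.0], 0.62, [531.0, -291.0, 59.0])]
lens_brim [([319.0, 179.0], 0.64, [541.0, -228.0, 67.0])]
lens_cone [([313.0, 311.0], 0.64, [573.0, -109.0, 41.0])]
```

View pics/w1.png

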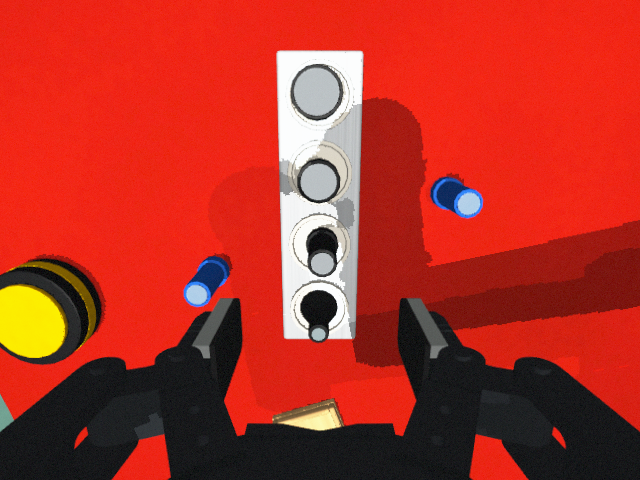

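```bash
python3 plan.py 548 -197 404.7 -102.2 569.5 -100.9 270 -102.2 569.5 -100.9 212.7 -102.2;python3 -c "
from bench import *;s=read_state();print(s['position'],s['joint_vel'].round(4))"
```

```text
slide [-0.0985 -0.0007  0.1347] roll 0.0 rows>= 2.7
slide [-0.0985 -0.0007  0.192 ] roll 0.0 rows>= 3.5
[ 548.04358636 -196.25367001  405.08048767] [-0.0043  0.0037  0.0023  0.0014  0.0003 -0.    ]
```

carry_out(
  slide=[
    [-0.05,0,0.04],
    [-0.0985,-0.0007,0.08],
    [-0.0985,-0.0007,0.12],
    [-0.0985,-0.0007,0.135],
    [-0.0985,-0.0007,0.135],
    [-0.0985,-0.0007,0.135],
  ],
  roll=[0,0,0,0,0,0],
  claw=[0.06,0.06,0.06,0.06,0.06,0.06],
)

```text
clock: 4.97
position: [570.3, -101.3, 271.5]
ee_rot: [-0.628, 0.778, -0.001, 0.001]
contact_force: [0.1, -0.8, 0.5]
gripper_width: 59.8
grasp_force: 0.0
```

```bash
python3 w.py w2 | head -8
```

```text
5.025 [ 570.2 -101.3  271.6] psi 257.78 [ 0.1   0.44 -0.28  0.   -0.85 -0.32]
blob 1707 top 67.0 mid [ 544.7 -214.9] ext [24.9  9.8]
blob 3888 top 62.3 mid [ 429.5 -184.2] ext [22.7 22.1]
blob 2749 top 77.4 mid [ 552.9 -164.7] ext [22.  21.7]
blob 2767 top 62.1 mid [ 663.8 -154.8] ext [22.5 22.1]
blob 1640 top 69.1 mid [ 569.7 -100.7] ext [16.5 16.9]
lens_tall [([570.0, 41.0], 0.94, [441.0, -184.0, 53.0]), ([125.0, 201.0], 0.75, [653.0, -157.0, 56.0]), ([332.0, 138.0], 0.68, [552.0, -165.0, 77.0])]
lens_drum [([331.0, 137.0], 0.23, [553.0, -166.0, 77.0])]
```

View pics/w2.png

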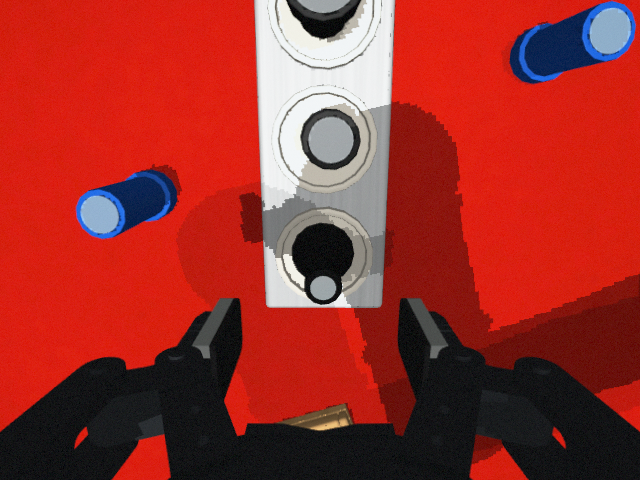

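carry_out(
  slide=[
    [0,0,0.03],
    [0,0,0.05],
    [0,0,0.058],
    [0,0,0.058],
    [0,0,0.058],
  ],
  roll=[0,0,0,0,0],
  claw=[0.06,0.06,0.06,0.06,0.06],
)

```text
clock: 5.85
position: [570.1, -100.8, 212.7]
ee_rot: [-0.628, 0.778, -0.001, 0.001]
contact_force: [0.1, -0.1, 0.2]
gripper_width: 59.8
grasp_force: 0.0
```

carry_out(
  slide=[
    [0,0,0],
    [0,0,0],
    [0,0,0],
    [0,0,0],
    [0,0,0],
    [0,0,0],
  ],
  roll=[0,0,0,0,0,0],
  claw=[0.035,0.015,0.01,0.008,0.008,0.008],
)

```text
clock: 6.6
position: [569.8, -100.8, 212.3]
ee_rot: [-0.628, 0.778, -0.0, 0.0]
contact_force: [-1.7, 0.9, 5.0]
gripper_width: 16.1
grasp_force: 56.9
```

```bash
python3 plan.py 569.5 -100.9 211.7 -102.2 610.2 56.8 271.7 -83.05
```

```text
slide [-0.1627 -0.0065 -0.06  ] roll -19.15 rows>= 2.8
```

carry_out(
  slide=[
    [0,0,-0.01],
    [0,0,-0.03],
    [0,0,-0.06],
    [0,0,-0.06],
  ],
  roll=[0,0,0,0],
  claw=[0.008,0.008,0.008,0.008],
)

```text
clock: 7.1
position: [570.3, -100.8, 274.2]
ee_rot: [-0.628, 0.778, -0.002, 0.002]
contact_force: [-0.5, 0.0, -1.3]
gripper_width: 16.0
grasp_force: 56.2
```

carry_out(
  slide=[
    [-0.02,-0.001,0],
    [-0.06,-0.002,0],
    [-0.1,-0.004,0],
    [-0.14,-0.006,0],
    [-0.1627,-0.0065,0],
    [-0.1627,-0.0065,0],
    [-0.1627,-0.0065,0],
  ],
  roll=[-3,-7,-12,-16,-19.15,-19.15,-19.15],
  claw=[0.008,0.008,0.008,0.008,0.008,0.008,0.008],
)

```text
clock: 7.98
position: [610.0, 56.5, 271.1]
ee_rot: [0.749, -0.663, -0.0, 0.001]
contact_force: [-0.1, 0.7, -0.3]
gripper_width: 16.5
grasp_force: 56.2
```

```bash
cat > v.py <<'E'
from h import *
import sys
n=sys.argv[2] if len(sys.argv)>2 else 'wrist'
p=shot(n); s=read_state(); print(s['clock'],s['position'].round(1),'psi',np.degrees(2*np.arctan2(s['ee_rot'][1],s['ee_rot'][0])).round(2),s['joint_vel'].round(3))
cv2.imwrite(f'pics/{sys.argv[1]}.png',p['img'][:,:,::-1])
C=cloud(p);Z=C[...,2]
def proj(X):
    c=np.linalg.inv(p['M'])@np.append(X,1); u=np.array([c[0],-c[1]])/-c[2]; u=u*(1+p['k1']*(u@u)); K=np.array(p['mtx']); return (K[:2,:2]@u+K[:2,2]).round().tolist()
a=np.radians(6.95);o=np.array([598.2,155.1])
for y in(99,33,-33,-99):
    q=[o+np.array([np.cos(a)*dx-np.sin(a)*(y+dy),np.sin(a)*dx+np.cos(a)*(y+dy)]) for dx,dy in((0,0),(30,30),(30,-30),(-30,-30),(-30,30))]
    print(y,q[0].round(1),[proj([*v,16]) for v in q])
E
python3 v.py v1
```

```text
8.025 [610.   56.1 271.3] psi -83.1 [-0.009 -0.005  0.001  0.001  0.001 -0.   ]
99 [586.2 253.4] [[319.0, 507.0], [280.0, 536.0], [277.0, 476.0], [361.0, 476.0], [358.0, 536.0]]
33 [594.2 187.9] [[319.0, 436.0], [277.0, 470.0], [274.0, 399.0], [364.0, 399.0], [361.0, 469.0]]
-33 [602.2 122.3] [[319.0, 352.0], [273.0, 391.0], [270.0, 309.0], [367.0, 309.0], [364.0, 391.0]]
-99 [610.2  56.8] [[319.0, 253.0], [270.0, 300.0], [266.0, 203.0], [371.0, 203.0], [368.0, 300.0]]
```

View pics/v1.png

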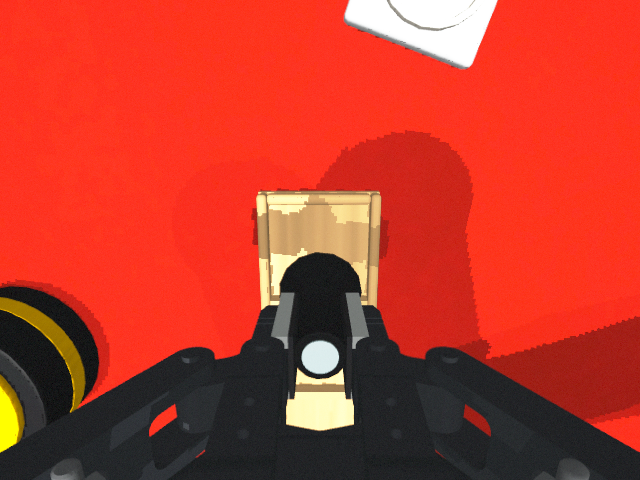

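carry_out(
  slide=[
    [0,0,0.025],
    [0,0,0.05],
    [0,0,0.06],
    [0,0,0.065],
    [0,0,0.066],
    [0,0,0.066],
  ],
  roll=[0,0,0,0,0,0],
  claw=[0.008,0.008,0.008,0.008,0.008,0.008],
)

```text
clock: 8.78
position: [610.6, 56.9, 206.5]
ee_rot: [0.749, -0.663, 0.0, -0.001]
contact_force: [-0.1, -0.4, -1.7]
gripper_width: 16.3
grasp_force: 56.2
```

carry_out(
  slide=[
    [0,0,0.001],
    [0,0,0.002],
    [0,0,0.0025],
    [0,0,0.0025],
  ],
  roll=[0,0,0,0],
  claw=[0.008,0.008,0.008,0.008],
)

```text
clock: 9.28
position: [610.4, 56.9, 203.4]
ee_rot: [0.749, -0.663, 0.0, -0.0]
contact_force: [-0.9, 0.1, 0.8]
gripper_width: 15.8
grasp_force: 56.5
```

carry_out(
  slide=[
    [0,0,0.0005],
    [0,0,0.0005],
    [0,0,0.0005],
  ],
  roll=[0,0,0],
  claw=[0.008,0.008,0.008],
)

```text
clock: 9.65
position: [610.3, 56.9, 203.3]
ee_rot: [0.749, -0.663, 0.0, -0.0]
contact_force: [-3.3, -0.1, 5.0]
gripper_width: 15.8
grasp_force: 57.2
```

carry_out(
  slide=[
    [0,0,0],
    [0,0,0],
    [0,0,0],
    [0,0,0],
    [0,0,0],
    [0,0,-0.03],
    [0,0,-0.08],
    [0,0,-0.08],
  ],
  roll=[0,0,0,0,0,0,0,0],
  claw=[0.02,0.025,0.035,0.045,0.045,0.045,0.05,0.055],
)

```text
clock: 10.65
position: [611.7, 57.2, 287.5]
ee_rot: [0.749, -0.663, 0.003, -0.004]
contact_force: [0.1, 0.0, -0.6]
gripper_width: 55.1
grasp_force: 0.0
```

```bash
python3 w.py w3|head -5;  python3 plan.py 610.2 56.8 282.7 -83.05  552.6 -165.2 282.7 -102.2
```

```text
10.7 [610.7  57.  284.9] psi -83.04 [ 0.36  0.47 -0.18 -0.   -0.92 -0.24]
blob 1103 top 60.2 mid [610.7  57. ] ext [16.5 16.7]
blob 7216 top 65.4 mid [779.4 153.8] ext [30.3 61.1]
lens_tall []
lens_drum []
slide [ 0.2134  0.084  -0.    ] roll 19.15 rows>= 3.7
```

View pics/w3.png

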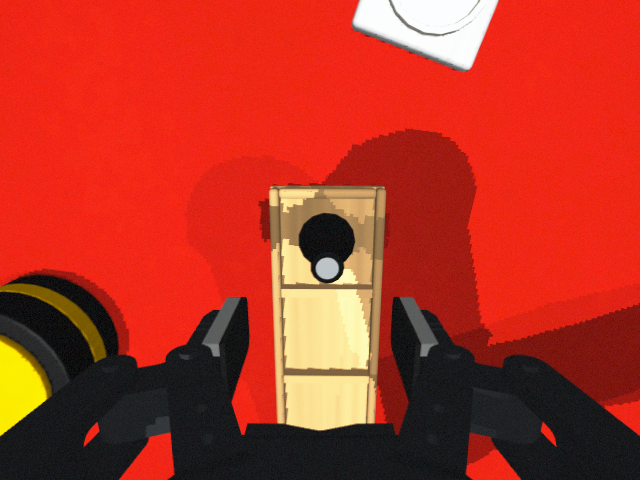

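carry_out(
  slide=[
    [0.04,0.016,0],
    [0.095,0.037,0],
    [0.15,0.059,0],
    [0.2,0.079,0],
    [0.2134,0.084,0],
    [0.2134,0.084,0],
    [0.2134,0.084,0],
    [0.2134,0.084,0],
  ],
  roll=[4,9,14,18,19.15,19.15,19.15,19.15],
  claw=[0.06,0.06,0.06,0.06,0.06,0.06,0.06,0.06],
)

```text
clock: 11.9
position: [553.3, -163.9, 282.6]
ee_rot: [-0.629, 0.777, 0.0, -0.0]
contact_force: [-0.0, 0.5, -0.2]
gripper_width: 60.2
grasp_force: 0.0
```

```bash
python3 w.py w4|head -7
```

```text
11.95 [ 553.3 -164.   282.6] psi 257.92 [-0.01  0.42 -0.27 -0.   -0.88 -0.2 ]
blob 2880 top 59.4 mid [ 531.5 -280.9] ext [34.3 17.4]
blob 4316 top 67.5 mid [ 542.5 -226.8] ext [31. 31.]
blob 2670 top 62.4 mid [ 429.4 -184.5] ext [22.3 22.2]
blob 2628 top 77.3 mid [ 552.8 -165.2] ext [22.  22.1]
blob 2169 top 62.1 mid [ 663.6 -155. ] ext [22.5 22.7]
lens_tall [([144.0, 305.0], 0.84, [654.0, -161.0, 50.0]), ([534.0, 176.0], 0.69, [440.0, -189.0, 57.0]), ([319.0, 261.0], 0.59, [551.0, -174.0, 77.0])]
```

carry_out(
  slide=[
    [0,0,0.03],
    [0,0,0.055],
    [0,0,0.069],
    [0,0,0.069],
    [0,0,0.069],
  ],
  roll=[0,0,0,0,0],
  claw=[0.06,0.06,0.06,0.06,0.06],
)

```text
clock: 12.78
position: [553.4, -165.2, 214.6]
ee_rot: [-0.628, 0.778, -0.001, 0.001]
contact_force: [-0.0, 0.5, 0.9]
gripper_width: 60.2
grasp_force: 0.0
```

carry_out(
  slide=[
    [0,0,0],
    [0,0,0],
    [0,0,0],
    [0,0,0],
    [0,0,0],
    [0,0,0],
  ],
  roll=[0,0,0,0,0,0],
  claw=[0.04,0.025,0.018,0.014,0.014,0.014],
)

```text
clock: 13.52
position: [553.1, -165.2, 214.5]
ee_rot: [-0.628, 0.778, -0.001, 0.0]
contact_force: [-1.3, 0.0, 5.1]
gripper_width: 22.0
grasp_force: 58.7
```

```bash
python3 plan.py 552.6 -165.2 213.7 -102.2 602.2 122.3 213.7 -83.05; python3 plan.py 602.2 122.3 282.7 -83.05 542.4 -227 282.7 -102.2 ; python3 plan.py 542.4 -227 282.7 -102.2 594.2 187.9 282.7 -83.05;python3 plan.py 594.2 187.9 282.7 -83.05 529.9 -291.7 282.7 -102.2; python3 plan.py 529.9 -291.7 282.7 -102.2 586.2 253.4 282.7 -83.05
```

```text
slide [-0.2915  0.0123 -0.    ] roll -19.15 rows>= 4.7
slide [ 0.3395  0.1016 -0.    ] roll 19.15 rows>= 5.7
slide [-0.4165  0.037  -0.    ] roll -19.15 rows>= 6.7
slide [ 0.4683  0.1219 -0.    ] roll 19.15 rows>= 7.7
slide [-0.5447  0.0602 -0.    ] roll -19.15 rows>= 8.8
```

carry_out(
  slide=[
    [0,0,-0.015],
    [0,0,-0.06],
    [0,0,-0.1],
    [0,0,-0.1],
    [0,0,-0.1],
  ],
  roll=[0,0,0,0,0],
  claw=[0.014,0.014,0.014,0.014,0.014],
)

```text
clock: 14.15
position: [552.2, -165.1, 313.4]
ee_rot: [-0.628, 0.778, 0.001, -0.0]
contact_force: [-0.8, 0.1, -1.5]
gripper_width: 21.6
grasp_force: 58.8
```

carry_out(
  slide=[
    [-0.03,0.001,0],
    [-0.085,0.004,0],
    [-0.14,0.006,0],
    [-0.195,0.008,0],
    [-0.25,0.0105,0],
    [-0.2915,0.0123,0],
    [-0.2915,0.0123,0],
    [-0.2915,0.0123,0],
  ],
  roll=[-2,-6,-10,-14,-17,-19.15,-19.15,-19.15],
  claw=[0.014,0.014,0.014,0.014,0.014,0.014,0.014,0.014],
)

```text
clock: 15.15
position: [601.9, 122.0, 312.2]
ee_rot: [0.749, -0.663, -0.001, 0.002]
contact_force: [0.2, -0.1, -1.8]
gripper_width: 21.8
grasp_force: 58.8
```

carry_out(
  slide=[
    [0,0,0.02],
    [0,0,0.05],
    [0,0,0.08],
    [0,0,0.1],
    [0,0,0.106],
    [0,0,0.106],
    [0,0,0.106],
  ],
  roll=[0,0,0,0,0,0,0],
  claw=[0.014,0.014,0.014,0.014,0.014,0.014,0.014],
)

```text
clock: 16.02
position: [602.7, 122.1, 208.8]
ee_rot: [0.749, -0.663, 0.0, -0.001]
contact_force: [-0.4, -0.0, -0.8]
gripper_width: 21.8
grasp_force: 58.8
```

carry_out(
  slide=[
    [0,0,0.001],
    [0,0,0.002],
    [0,0,0.0025],
    [0,0,0.003],
    [0,0,0.003],
  ],
  roll=[0,0,0,0,0],
  claw=[0.014,0.014,0.014,0.014,0.014],
)

```text
clock: 16.65
position: [602.3, 122.5, 205.6]
ee_rot: [0.749, -0.663, 0.0, -0.0]
contact_force: [-3.1, 0.6, 5.8]
gripper_width: 22.1
grasp_force: 58.9
```

carry_out(
  slide=[
    [0,0,0],
    [0,0,0],
    [0,0,0],
    [0,0,0],
    [0,0,0],
    [0,0,-0.03],
    [0,0,-0.078],
    [0,0,-0.078],
  ],
  roll=[0,0,0,0,0,0,0,0],
  claw=[0.027,0.032,0.04,0.05,0.05,0.05,0.06,0.065],
)

```text
clock: 17.65
position: [603.6, 122.8, 287.3]
ee_rot: [0.749, -0.663, 0.002, -0.004]
contact_force: [-0.1, 0.1, 0.9]
gripper_width: 64.9
grasp_force: 0.0
```

```bash
python3 w.py w5|head -5
```

```text
17.7 [602.7 122.5 284.9] psi -83.04 [ 0.46  0.47 -0.18  0.   -0.92 -0.34]
blob 1077 top 60.3 mid [610.5  57.4] ext [16.5 16.2]
blob 8036 top 62.9 mid [768.2 159.7] ext [29.5 78.3]
blob 2128 top 68.3 mid [602.5 122.5] ext [22.  22.7]
lens_tall [([326.0, 255.0], 0.89, [604.0, 114.0, 68.0])]
```

carry_out(
  slide=[
    [0.04,0.012,0],
    [0.1,0.03,0],
    [0.16,0.048,0],
    [0.22,0.066,0],
    [0.28,0.084,0],
    [0.3395,0.1016,0],
    [0.3395,0.1016,0],
    [0.3395,0.1016,0],
  ],
  roll=[2,6,10,14,17,19.15,19.15,19.15],
  claw=[0.065,0.065,0.065,0.065,0.065,0.065,0.065,0.065],
)

```text
clock: 18.9
position: [542.4, -227.2, 281.7]
ee_rot: [-0.628, 0.778, 0.001, -0.001]
contact_force: [0.2, 0.9, 0.1]
gripper_width: 65.1
grasp_force: 0.0
```

```bash
python3 w.py w6|head -7
```

```text
18.95 [ 542.7 -226.4  282. ] psi 257.84 [-0.12  0.44 -0.25 -0.   -0.89 -0.09]
blob 5646 top 59.5 mid [ 530.1 -292. ] ext [36.7 36.7]
blob 3833 top 67.5 mid [ 542.3 -227.4] ext [31.  31.5]
blob 2275 top 62.3 mid [ 429.6 -184.9] ext [22.5 22.9]
blob 93 top 62.3 mid [ 665.8 -145.7] ext [12.7  4.9]
lens_tall [([521.0, 282.0], 0.71, [435.0, -193.0, 49.0]), ([148.0, 440.0], 0.54, [662.0, -146.0, 62.0]), ([318.0, 268.0], 0.42, [542.0, -232.0, 67.0])]
lens_drum [([313.0, 136.0], 0.77, [531.0, -293.0, 59.0])]
```

carry_out(
  slide=[
    [0,0,0.03],
    [0,0,0.055],
    [0,0,0.07],
    [0,0,0.07],
    [0,0,0.07],
  ],
  roll=[0,0,0,0,0],
  claw=[0.065,0.065,0.065,0.065,0.065],
)

```text
clock: 19.77
position: [543.2, -226.8, 213.6]
ee_rot: [-0.628, 0.778, -0.001, 0.001]
contact_force: [0.5, 0.8, 0.9]
gripper_width: 65.1
grasp_force: 0.0
```

carry_out(
  slide=[
    [0,0,0],
    [0,0,0],
    [0,0,0],
    [0,0,0],
    [0,0,0],
    [0,0,0],
  ],
  roll=[0,0,0,0,0,0],
  claw=[0.045,0.036,0.028,0.024,0.024,0.024],
)

```text
clock: 20.52
position: [542.9, -227.1, 213.6]
ee_rot: [-0.628, 0.778, -0.001, 0.0]
contact_force: [-1.2, 0.6, 6.0]
gripper_width: 31.1
grasp_force: 59.3
```

carry_out(
  slide=[
    [0,0,-0.015],
    [0,0,-0.06],
    [0,0,-0.1],
    [0,0,-0.1],
    [0,0,-0.1],
  ],
  roll=[0,0,0,0,0],
  claw=[0.024,0.024,0.024,0.024,0.024],
)

```text
clock: 21.15
position: [542.1, -226.8, 312.4]
ee_rot: [-0.628, 0.778, 0.001, -0.0]
contact_force: [-0.8, 0.2, -1.8]
gripper_width: 31.6
grasp_force: 59.5
```

carry_out(
  slide=[
    [-0.04,0.004,0],
    [-0.1,0.009,0],
    [-0.16,0.014,0],
    [-0.22,0.02,0],
    [-0.28,0.025,0],
    [-0.34,0.03,0],
    [-0.395,0.035,0],
    [-0.4165,0.037,0],
  ],
  roll=[-2,-5,-8,-11,-14,-16,-18,-19.15],
  claw=[0.024,0.024,0.024,0.024,0.024,0.024,0.024,0.024],
)

```text
clock: 22.15
position: [594.1, 190.8, 310.7]
ee_rot: [0.75, -0.662, -0.001, 0.001]
contact_force: [0.2, -0.6, -0.6]
gripper_width: 31.3
grasp_force: 59.5
```

carry_out(
  slide=[
    [0,0,0],
    [0,0,0.02],
    [0,0,0.05],
    [0,0,0.08],
    [0,0,0.1],
    [0,0,0.106],
    [0,0,0.106],
    [0,0,0.106],
  ],
  roll=[0,0,0,0,0,0,0,0],
  claw=[0.024,0.024,0.024,0.024,0.024,0.024,0.024,0.024],
)

```text
clock: 23.15
position: [594.8, 187.7, 207.7]
ee_rot: [0.749, -0.663, 0.0, -0.001]
contact_force: [0.3, -0.5, -0.2]
gripper_width: 31.2
grasp_force: 59.7
```

carry_out(
  slide=[
    [0,0,0.001],
    [0,0,0.002],
    [0,0,0.0025],
    [0,0,0.003],
    [0,0,0.003],
  ],
  roll=[0,0,0,0,0],
  claw=[0.024,0.024,0.024,0.024,0.024],
)

```text
clock: 23.78
position: [594.4, 188.1, 204.6]
ee_rot: [0.749, -0.663, 0.0, -0.0]
contact_force: [-1.8, -0.1, 5.5]
gripper_width: 31.3
grasp_force: 60.0
```

carry_out(
  slide=[
    [0,0,0],
    [0,0,0],
    [0,0,0],
    [0,0,0],
    [0,0,0],
    [0,0,-0.03],
    [0,0,-0.079],
    [0,0,-0.079],
  ],
  roll=[0,0,0,0,0,0,0,0],
  claw=[0.036,0.041,0.05,0.06,0.06,0.06,0.065,0.07],
)

```text
clock: 24.78
position: [595.7, 188.6, 287.5]
ee_rot: [0.749, -0.663, 0.002, -0.005]
contact_force: [-0.9, -0.2, 0.1]
gripper_width: 70.3
grasp_force: 0.0
```

```bash
python3 w.py w7|head -6
```

```text
24.825 [594.8 188.1 285. ] psi -83.04 [ 0.57  0.49 -0.15  0.   -0.93 -0.44]
blob 440 top 58.4 mid [609.7  65. ] ext [12.1  3.4]
blob 5540 top 59.4 mid [760.1 160.1] ext [16.7 65.9]
blob 2081 top 68.4 mid [602.4 122.9] ext [22.  21.7]
blob 3305 top 58.5 mid [594.3 187.7] ext [31.2 31.7]
lens_tall [([328.0, 135.0], 0.65, [602.0, 122.0, 68.0])]
```

carry_out(
  slide=[
    [0.05,0.013,0],
    [0.11,0.0286,0],
    [0.17,0.0443,0],
    [0.23,0.06,0],
    [0.29,0.0755,0],
    [0.35,0.091,0],
    [0.41,0.107,0],
    [0.4683,0.1219,0],
  ],
  roll=[2,5,8,11,14,16,18,19.15],
  claw=[0.07,0.07,0.07,0.07,0.07,0.07,0.07,0.07],
)

```text
clock: 26.02
position: [529.5, -293.6, 281.5]
ee_rot: [-0.628, 0.778, 0.001, -0.001]
contact_force: [1.2, 0.7, -0.0]
gripper_width: 70.0
grasp_force: 0.0
```

carry_out(
  slide=[
    [0,0,0],
    [0,0,0],
    [0,0,0],
  ],
  roll=[0,0,0],
  claw=[0.07,0.07,0.07],
)

```text
clock: 26.4
position: [530.4, -290.6, 282.3]
ee_rot: [-0.629, 0.778, 0.0, -0.0]
contact_force: [0.3, 0.9, 0.5]
gripper_width: 69.6
grasp_force: 0.0
```

```bash
python3 w.py w8|head -7
```

```text
26.45 [ 530.5 -290.4  282.5] psi 257.93 [-0.23  0.46 -0.2  -0.   -0.91  0.02]
blob 4797 top 59.5 mid [ 530.  -292.4] ext [36.7 37.3]
lens_tall [([502.0, 346.0], 0.77, [423.0, -194.0, 13.0]), ([336.0, 218.0], 0.48, [516.0, -306.0, 16.0])]
lens_drum [([317.0, 261.0], 0.79, [530.0, -296.0, 60.0])]
lens_brim []
lens_cone []
```

carry_out(
  slide=[
    [0,0,0.03],
    [0,0,0.06],
    [0,0,0.079],
    [0,0,0.079],
    [0,0,0.079],
  ],
  roll=[0,0,0,0,0],
  claw=[0.07,0.07,0.07,0.07,0.07],
)

```text
clock: 27.28
position: [530.7, -291.6, 204.6]
ee_rot: [-0.628, 0.778, -0.001, 0.0]
contact_force: [0.6, -0.9, 0.4]
gripper_width: 70.0
grasp_force: 0.0
```

carry_out(
  slide=[
    [0,0,0],
    [0,0,0],
    [0,0,0],
    [0,0,0],
    [0,0,0],
    [0,0,0],
  ],
  roll=[0,0,0,0,0,0],
  claw=[0.052,0.043,0.035,0.03,0.03,0.03],
)

```text
clock: 28.02
position: [530.6, -291.8, 204.8]
ee_rot: [-0.628, 0.778, -0.001, 0.0]
contact_force: [-1.1, 0.6, 6.0]
gripper_width: 37.2
grasp_force: 60.2
```

carry_out(
  slide=[
    [0,0,-0.015],
    [0,0,-0.06],
    [0,0,-0.1],
    [0,0,-0.1],
    [0,0,-0.1],
  ],
  roll=[0,0,0,0,0],
  claw=[0.03,0.03,0.03,0.03,0.03],
)

```text
clock: 28.65
position: [529.6, -291.5, 303.4]
ee_rot: [-0.628, 0.778, 0.001, -0.0]
contact_force: [-0.2, -0.4, -0.7]
gripper_width: 37.3
grasp_force: 60.2
```

carry_out(
  slide=[
    [-0.04,0.0044,0],
    [-0.09,0.01,0],
    [-0.14,0.0155,0],
    [-0.2,0.022,0],
    [-0.25,0.0276,0],
    [-0.3,0.0332,0],
  ],
  roll=[0,0,0,0,0,0],
  claw=[0.03,0.03,0.03,0.03,0.03,0.03],
)

```text
clock: 29.4
position: [560.5, 10.3, 302.1]
ee_rot: [-0.628, 0.778, 0.001, -0.002]
contact_force: [1.0, 0.5, -0.2]
gripper_width: 37.5
grasp_force: 60.2
```

carry_out(
  slide=[
    [-0.05,0.0055,0],
    [-0.1,0.011,0],
    [-0.15,0.0165,0],
    [-0.2,0.022,0],
    [-0.23,0.0254,0],
    [-0.2447,0.027,0],
    [-0.2447,0.027,0],
    [-0.2447,0.027,0],
  ],
  roll=[-4,-8,-12,-16,-18,-19.15,-19.15,-19.15],
  claw=[0.03,0.03,0.03,0.03,0.03,0.03,0.03,0.03],
)

```text
clock: 30.4
position: [586.3, 252.1, 303.5]
ee_rot: [0.748, -0.664, -0.0, 0.001]
contact_force: [0.4, -1.0, -0.3]
gripper_width: 37.5
grasp_force: 60.2
```

carry_out(
  slide=[
    [0,0,0.02],
    [0,0,0.05],
    [0,0,0.08],
    [0,0,0.1],
    [0,0,0.106],
    [0,0,0.106],
    [0,0,0.106],
  ],
  roll=[0,0,0,0,0,0,0],
  claw=[0.03,0.03,0.03,0.03,0.03,0.03,0.03],
)

```text
clock: 31.28
position: [586.8, 253.4, 199.0]
ee_rot: [0.749, -0.663, 0.0, -0.001]
contact_force: [-0.5, -0.3, -0.3]
gripper_width: 37.6
grasp_force: 60.2
```

carry_out(
  slide=[
    [0,0,0.001],
    [0,0,0.002],
    [0,0,0.0025],
    [0,0,0.003],
    [0,0,0.003],
  ],
  roll=[0,0,0,0,0],
  claw=[0.03,0.03,0.03,0.03,0.03],
)

```text
clock: 31.9
position: [586.4, 253.6, 195.8]
ee_rot: [0.749, -0.663, 0.0, -0.0]
contact_force: [-2.6, -0.4, 6.0]
gripper_width: 37.8
grasp_force: 60.6
```

carry_out(
  slide=[
    [0,0,0],
    [0,0,0],
    [0,0,0],
    [0,0,0],
    [0,0,0],
    [0,0,-0.03],
    [0,0,-0.08],
    [0,0,-0.13],
  ],
  roll=[0,0,0,0,0,0,0,0],
  claw=[0.042,0.047,0.055,0.065,0.065,0.065,0.07,0.07],
)

```text
clock: 32.9
position: [586.3, 253.4, 325.8]
ee_rot: [0.749, -0.663, -0.0, 0.0]
contact_force: [0.6, 1.2, -0.7]
gripper_width: 70.3
grasp_force: 0.0
```

carry_out(
  slide=[
    [0.03,0,-0.04],
    [0.06,0,-0.05],
    [0.06,0,-0.05],
    [0.06,0,-0.05],
  ],
  roll=[0,0,0,0],
  claw=[0.07,0.07,0.07,0.07],
)

```text
clock: 33.4
position: [593.4, 194.0, 374.1]
ee_rot: [0.749, -0.663, -0.0, 0.0]
contact_force: [-0.2, 0.1, 0.3]
gripper_width: 70.1
grasp_force: 0.0
```

```bash
python3 w.py w9; python3 v.py s9 side|head -1
```

```text
33.45 [593.4 194.4 373.7] psi -83.02 [ 0.58  0.41 -0.04 -0.   -1.13 -0.45]
blob 784 top 60.2 mid [610.5  57.8] ext [16.9 17.1]
blob 13614 top 65.6 mid [793.7 157.4] ext [58.3 70.4]
blob 993 top 68.5 mid [602.4 122.9] ext [22.  21.9]
blob 1694 top 58.5 mid [594.4 187.9] ext [31.2 31.3]
blob 1888 top 50.7 mid [586.7 252.9] ext [36.9 37.3]
lens_tall [([318.0, 125.0], 0.78, [603.0, 122.0, 68.0])]
lens_drum [([319.0, 288.0], 0.89, [587.0, 245.0, 50.0])]
lens_brim [([322.0, 217.0], 0.62, [593.0, 186.0, 58.0])]
lens_cone [([314.0, 35.0], 0.75, [612.0, 65.0, 59.0])]
33.7 [593.6 194.5 374.1] psi -82.99 [-0.003 -0.003  0.001  0.001 -0.002 -0.002]
```

View pics/w9.png

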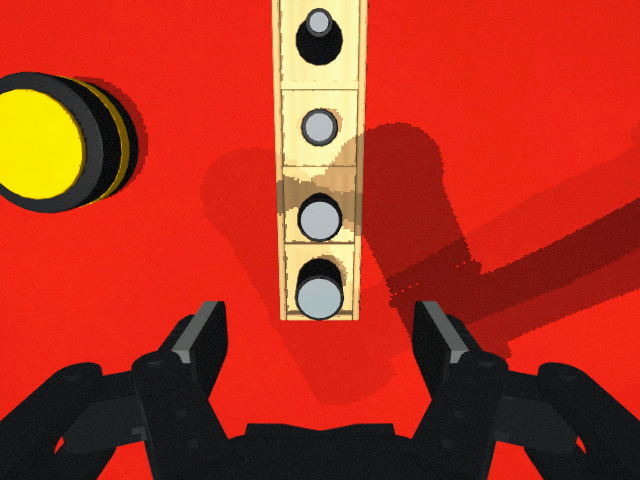

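View pics/s9.png

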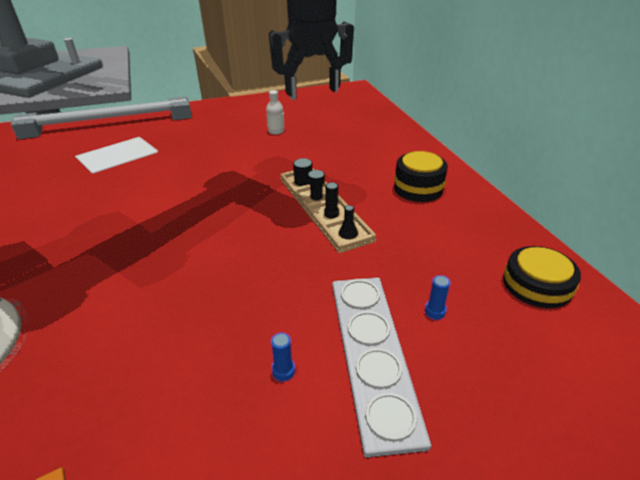

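Both pictures show all four lenses upright in their compartments. In the side view they stand at about (303,170) drum, (316,184) brim, (332,200) tall and (348,222) cone, the stand is empty and the gripper is well clear.

```bash
python3 -c "
from bench import *;print(job_done())"
```

```text
the job is handed in; nothing more can be done
None
```

I moved all four lenses into the tray in reverse order (left to right: drum, brim, tall, cone), and the last pictures show each one upright in its own compartment with the gripper clear; I handed the job in at about 34 s on the robot's clock.

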